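# Dock and clamp the card terminal

### The job

The card terminal has slid part of the way out of its counter dock. Push it gently back along the dock until it is fully home against the end stop, then turn the orange clamp knob sunk in the dock's round well clockwise until the orange jaw grips the terminal firmly against the rubber-faced fence, without overtightening; go by feel, a clamping force of about 13 N is right. Do not lean on the dock's housing and leave the other things on the counter alone.

Things in the scene. Friction and masses are not known exactly. Their poses are not given: they have to be found in the camera images.
- dock: Fixed dock on the counter: grey base plate 262 x 186 x 4 mm that carries the housing, stop, knob and jaw. Origin on the counter under the middle of the channel, just below where the origin of the docked terminal belongs; x = the way the terminal slides in, +y = towards the clamp housing, z up.
- housing: Clamp housing of the dock, a rigid dark steel block 80 x 80 mm; its body origin and axes coincide with the dock's. The block is centred at x -15 mm, y +86 mm, its top is at z 58 mm; a round well of 68 mm diameter is sunk from its top to a floor at z 26 mm, with the clamp knob in its middle. An orange jaw (54 x 8 x 15 mm) comes out of its side towards the fence.
- stop: End stop of the channel, a rigid steel block 10 x 76 x 16 mm with a brass strip; fixed to the dock, its body origin and axes coincide with the dock's. Its face, at dock x +69 mm, meets the terminal when the terminal is home.
- fence: Rubber-faced fixed side rail of the channel, 150 x 12 x 18 mm, on the side away from the clamp housing. Origin at the foot of the middle of its rubber face; +y points from the face to the terminal.
- terminal: Black hand-held card terminal, 209 x 79 mm, 25 mm thick (32 at the paper cover), 0.2 to 0.4 kg, loose, lying keys up on the dock's base plate (4 mm above the counter). Origin under its body; x along its length towards the paper end, which goes in first. Its rear (keypad) end, where it is pushed, is 103 mm behind the origin, at -x. It slides in the channel between fence and jaw with 2 to 8 mm of play.
- knob_grip (a point): Top centre of the clamp knob, on its axis. Orange bar 34 mm long (x), 14 wide (y), 22 tall on a black disc 40 mm wide, 3 mm thick, on the well floor; top 24 mm above that floor, 8 mm below the housing's rim. A white line marks +x, z is up. Clockwise from above closes the jaw, 7 mm per rad; 0.4 to 1.6 rad of turning are needed, as the jaw's opening at the start is not known.
- knob (a joint): Angle of the clamp knob, rad, growing clockwise (tightening); the angle at which all play is closed differs from start to start. Turning always takes 0.15 N m of friction that at a standstill fades from the fingers, which then feel about the clamping's torque alone; it holds the setting when let go. Once the jaw has closed all play, each further rad adds 35 N of clamping and 0.245 N m of torque (0.007 N m per N of clamping). It can be turned back.
- service_bell: Chrome service bell, 82 mm diameter, 66 mm tall; bystander. Origin under its centre.
- sugar_pourer: Glass sugar pourer with steel top, 72 mm diameter, 167 mm tall; bystander. Origin under its centre.
- saucer: White saucer, 128 mm diameter, 16 mm tall; bystander. Origin under its centre.
- order_pad: Red order pad, 148 x 103 x 12 mm, lying flat; bystander. Origin under its centre.
- teaspoon: Steel teaspoon, 132 mm long; bystander. Origin under its centre.

How it is judged:
On the way, in this order (a step that is already met when the one before it is completed fails the run):
1. the terminal is pushed fully home against the end stop (x of terminal in the frame of dock above -0.003 m and angle between the x axis of terminal and the x axis of dock, either way round below 0.08 rad), for 0.2 s.
2. the knob is tightened: the terminal is clamped against the fence with more than 7 N (contact force between terminal and fence above 7 N), for 0.2 s.
At the end, for the whole second after the job is handed in: The terminal lies flat and straight in the dock (within 0.03 rad), within 3 mm of fully home, at rest, clamped against the fence with 7 to 19 N (x of terminal in the frame of dock above -0.003 m and z of terminal in the frame of dock below 0.007 m and angle between the x axis of terminal and the x axis of dock, either way round below 0.03 rad and contact force between terminal and fence between 7 and 19 N and linear speed of terminal below 0.01 m/s); the robot touches nothing.
It fails at once if the terminal is clamped or pressed against the fence with more than 22 N (overtightened) (contact force between terminal and fence above 22 N).
It fails at once if the terminal is rammed against the end stop with more than 25 N (contact force between terminal and stop above 25 N).
It fails at once if the robot presses on the clamp housing with more than 20 N (contact force between the arm and housing above 20 N).
It fails at once if a bystander is moved more than 20 mm (distance of any of service_bell, sugar_pourer, saucer, order_pad, teaspoon from where it was at the start of the episode above 0.02 m).
It also fails if it takes over 69 s, if anything falls off the work surface, if the arm or the gripper's body presses on something with over 40 N, if the wrist force passes 120 N, or if a joint passes its speed limit or range.

### The arm

A 6-joint arm with a two-finger parallel gripper is mounted at the origin on a cart in front of the work surface, level with it; the furniture and walls round the work are solid. World frame = base frame: x ahead of the robot, y to its left, z up, the work surface at z = 0. Lengths are in m, angles in rad, forces in N, time in s.
With the tool pointing down it reaches from about 0.375 to 0.975 m from the base axis. Payload 3.8 kg.
Tool frame: the origin (TCP) lies on the centre line of the jaws, within the pads' length; the fingertips stand 11 mm ahead of it and the grasp point (between the pads) lies 8 mm behind it; z points along the fingers, y is the direction in which the jaws open and shut (so a half turn about z gives the same grasp; the last joint's range is limited). The gripper opens to 85 mm and grips with 20 to 120 N. Pads are 22 mm wide; open, the fingers measure 114 mm over their backs; the gripper's body (76 mm by 85 mm) begins 54 mm behind the grasp point. The pads swing forward as they close: fully open they stand 13 mm farther back than shut.
Start: joints at [-1.173, 0.264, 1.604, -0, 1.274, -0.037], TCP at [0.284, -0.612, 0.242] pointing down, gripper open.
Joint ranges: [-2.63, 2.63], [-0.94, 2.18], [0.31, 2.57], [-1.31, 4.45], [0, 2.66], [-2.55, 2.55]. Speed limits (rad/s): [2.57, 2.57, 3.14, 3.14, 3.14, 3.14].

### API

Orientations are given as a unit quaternion [w, x, y, z].
In Python, from bench import * gives the robot as it stands. The module is installed in compiled form; this text tells all that it offers.
- The arm moves only by the tool move_arm, never from a script. Its argument "motion" is a list of rows, each a list of 3 entries, a list of its own where there are three numbers: the shift along the tool's x, y, z in mm, then the turn about the tool's z in degrees, then the opening, from 0 (shut) to 1 (fully open). A call has exactly 8 rows; each row shifts and turns the commanded pose from where the row before left it, along the tool's axes as they then stand; what a row does not reach is not made up. A row lasts 1/12 s, in which the tool goes at most 41.7 mm and 7.16 degrees, less where a joint would pass 70% of its speed; a pose out of reach is approached as far as the arm can. A call with a gripper value outside its range is refused whole. The fingers move at their own pace and stop on an object; the grip force is fixed at half the most. Time passes only in rows, so rows that do not move let the fingers close, or fill a call up. It gives the time, the measured TCP pose, the force and the opening at its end, in the units of the state.
- read_state(): the state, without advancing time (a new reading comes with each control period).
- read_camera(name): name is "side" or "top" or "wrist"; returns a dict with "image" (400x640x3 uint8, red, green, blue), "depth" (400x640 float32, m along the optical axis (not along the pixel's ray), 0 where there is no reading), "mtx" (3x3 intrinsics, pixels), "camera_from_world" (4x4, takes a point from world to camera coordinates). Camera axes: x right, y down, z forward; pixel columns grow to the right and rows downward; lengths in m; the calibration is good to about 2 mm. A picture is of the moment at which its call begins.
- sign_off(): hands the job in, once; it reports no verdict.
Trained networks look in a picture, given as the dict that the camera call returned (one of the last four; its "shot" number tells which), for a name from the list of things; names that differ only in an ending like _2 or _b are one class to them, and where a whole thing is asked for, a point or a joint stands for the part that bears it (a point fixed in the world has none). Each returns a list of dicts, best first, with "p" (0 to 1); they miss things now and then, are a little off and sometimes report something else, mostly with a low value. They report only what shows in the picture. A call takes as long as a camera call.
- boxes_of(name, picture): "location" ([x, y, z] in m, in world coordinates, good to about 4 mm: the middle of the surface that is visible of it).
- pinpoint(name, picture): "location" ([x, y, z] in m, in world coordinates, good to about 4 mm: a listed point, or the origin of a listed thing).
The state is a dict: "clock": time; "q": joint angles; "qd": joint speeds; "tau": joint torques, N m; "eef_pos": TCP position; "tool_rot": TCP orientation; "force": force on the tool from outside, world axes, zero at the start; "moment": the same for the moment, N m; "gripper_width": opening from 0.0 (shut) to 1.0 (fully open).
Only numpy, scipy, OpenCV 4.12 (cv2) and the standard library are available. Lean on these libraries where they do the work, as an engineer would, in place of code of your own. Each camera call takes 0.05 s, during which the arm holds its last target. There are 200 camera calls.

## Working session

There is one attempt and no reset: what is moved stays moved. The work goes in short steps, Python scripts to look and compute and a tool call to move; the robot and the scene stay as the last step left them, time stands still between calls to the robot, and variables do not carry over. Pictures are saved under pics/ and viewed, about 8 in all and at most 12, crops included, and the job is handed in when it is done.

Besides the shell and the picture viewer there is one more tool, called after ">>>" as name([rows], argument=value, ...), one row to a line, values as JSON. move_arm: Moves the arm, as the interface text tells. Its arguments: {"type":"object","properties":{"motion":{"type":"array","items":{"type":"array"}}},"required":["motion"]}

```bash
mkdir -p pics; cat > h.py <<'E'
from bench import *
import numpy as np, cv2
def save(c,n): cv2.imwrite('pics/'+n,cv2.cvtColor(c["image"],cv2.COLOR_RGB2BGR))
def world(c,u,v,z=None):
    M=np.linalg.inv(c["camera_from_world"]);r=np.linalg.inv(c["mtx"])@[u,v,1]
    if z is None: d=c["depth"][int(v),int(u)]
    else: d=(z-M[2,3])/(M[:3,:3]@r)[2]
    return M[:3,:3]@(r*d)+M[:3,3]
E
python3 - <<'E'
from h import *
s=read_state();print({k:np.round(v,3) for k,v in s.items()})
for n in ["top","side"]:
    c=read_camera(n);save(c,n+'1.png')
    for o in ["dock","terminal","knob_grip","fence","stop","housing","service_bell","sugar_pourer","saucer","order_pad","teaspoon"]:
        for f in (pinpoint,boxes_of):
            r=f(o,c);print(n,o,f.__name__,[(round(x["p"],2),np.round(x["location"],3)) for x in r[:2]])
E
```

```text
{'clock': np.float64(0.0), 'q': array([-1.173,  0.265,  1.605, -0.   ,  1.274, -0.037]), 'qd': array([ 0.001, -0.001,  0.001, -0.   ,  0.001,  0.002]), 'tau': array([ 1.0000e-03, -5.1511e+01, -3.6732e+01,  0.0000e+00,  1.3000e-02,
       -0.0000e+00]), 'eef_pos': array([ 0.284, -0.612,  0.241]), 'tool_rot': array([-0.001,  0.976,  0.216, -0.   ]), 'force': array([-0.128,  0.567,  0.378]), 'moment': array([0.028, 0.018, 0.007]), 'gripper_width': np.float64(0.999)}
top dock call [(0.75, array([0.576, 0.102, 0.002]))]
top dock call [(0.72, array([0.509, 0.078, 0.002])), (0.51, array([0.503, 0.424, 0.006]))]
top terminal call [(0.85, array([0.58 , 0.074, 0.004]))]
top terminal call [(0.86, array([0.579, 0.069, 0.029]))]
top knob_grip call [(0.55, array([0.491, 0.08 , 0.048]))]
top knob_grip call [(0.67, array([0.493, 0.08 , 0.031]))]
top fence call [(0.68, array([0.62 , 0.093, 0.004]))]
top fence call []
top stop call [(0.31, array([0.58 , 0.072, 0.002]))]
top stop call [(0.48, array([0.564, 0.179, 0.02 ]))]
top housing call [(0.56, array([ 0.579,  0.104, -0.001]))]
top housing call [(0.
[... 1559 characters left out ...]
1]))]
side service_bell call [(0.94, array([0.537, 0.348, 0.036]))]
side sugar_pourer call [(0.92, array([0.362, 0.424, 0.   ])), (0.64, array([0.584, 0.072, 0.004]))]
side sugar_pourer call [(0.89, array([0.352, 0.445, 0.107]))]
side saucer call [(0.74, array([0.441, 0.319, 0.002])), (0.7, array([0.49 , 0.08 , 0.046]))]
side saucer call [(0.95, array([0.454, 0.305, 0.012])), (0.52, array([0.499, 0.425, 0.003]))]
side order_pad call [(0.74, array([ 0.715, -0.174, -0.004]))]
side order_pad call [(0.73, array([ 0.712, -0.17 ,  0.01 ]))]
side teaspoon call [(0.74, array([ 0.477,  0.425, -0.005])), (0.56, array([ 0.576,  0.103, -0.   ]))]
side teaspoon call [(0.67, array([0.498, 0.425, 0.005]))]
```

View pics/top1.png

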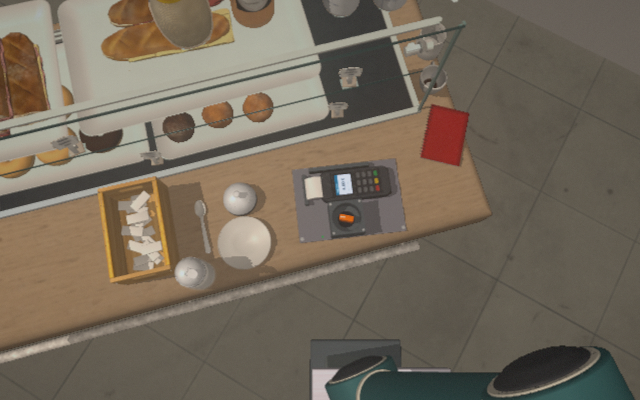

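```bash
python3 - <<'E'
from h import *
c=read_camera("top")
M=np.linalg.inv(c["camera_from_world"]);K=np.linalg.inv(c["mtx"])
v,u=np.mgrid[:400,:640];d=c["depth"]
P=(np.stack([u,v,np.ones_like(u)],-1)@K.T)*d[...,None]@M[:3,:3].T+M[:3,3]
print(M[:3,3])
near=(abs(P[...,0]-.55)<.15)&(abs(P[...,1]-.07)<.17)&(d>0)
H=near&(P[...,2]>.05)
def rect(m,n):
    q=P[m][:,:2].astype(np.float32); print(n,len(q),cv2.minAreaRect(q),np.median(P[m][:,2]))
rect(H&(P[...,0]<.55),"housing top")
hs=cv2.cvtColor(c["image"],cv2.COLOR_RGB2HSV)
o=near&(hs[...,0]<20)&(hs[...,1]>150)&(hs[...,2]>100)
k=o&(P[...,2]>.04)&(np.hypot(P[...,0]-.492,P[...,1]-.08)<.03);rect(k,"knob")
t=near&(P[...,2]>.024)&(P[...,2]<.042)&(abs(P[...,0]-.58)<.06)&(hs[...,2]<90);rect(t,"terminal")
j=o&(P[...,0]>.525);rect(j,"jaw") if j.any() else 0
# terminal extents along
E
```

```text
[0.27804709 0.14329741 1.20150066]
housing top 588 ((0.4925735294818878, 0.07953866571187973), (0.08075927197933197, 0.08028951287269592), 6.92550802230835) 0.057667552670582545
knob 79 ((0.49217408895492554, 0.0794110968708992), (0.03294887766242027, 0.014417780563235283), 77.99939727783203) 0.04925398919722257
terminal 1520 ((0.5756267309188843, 0.058073896914720535), (0.10912735015153885, 0.17583057284355164), 8.230306625366211) 0.029729893026382626
jaw 13 ((0.5694186687469482, 0.0017506100703030825), (0.01049110759049654, 0.005482676904648542), 1.1042550802230835) 0.031413645986932304
```

The top view shows the dock around (350,200), with the terminal's paper end to the left at (313,187), the keypad to the right at (375,183), and the knob at (347,218). The bystanders are to the left, and the order pad is at (445,135). Next I'll check the side view for overhead obstacles.

View pics/side1.png

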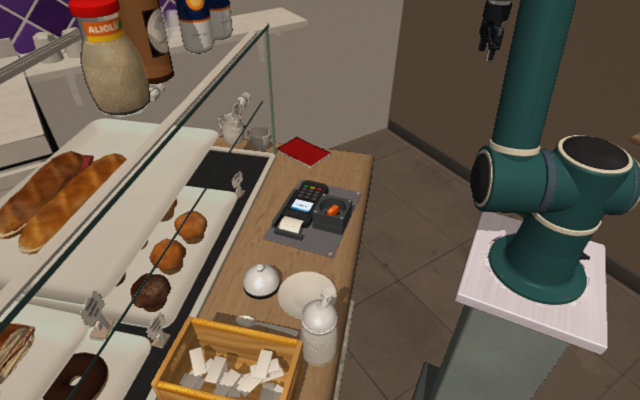

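```bash
python3 - <<'E'
from h import *
c=read_camera("side")
M=np.linalg.inv(c["camera_from_world"]);K=np.linalg.inv(c["mtx"])
v,u=np.mgrid[:400,:640];d=c["depth"]
P=(np.stack([u,v,np.ones_like(u)],-1)@K.T)*d[...,None]@M[:3,:3].T+M[:3,3]
print(M[:3,3],M[:3,2])
for pix in [(0,0)]: pass
m=(d>0)&(P[...,2]>.06)&(abs(P[...,1])<.35)&(P[...,0]>.45)&(P[...,0]<.95)
h,xe,ye=np.histogram2d(P[m][:,0],P[m][:,1],bins=[np.arange(.45,.96,.05),np.arange(-.35,.36,.1)])
print(h.astype(int))
th=np.radians(97);H=np.array([.4926,.0795]);ex=np.array([np.cos(th),np.sin(th)]);ey=np.array([-ex[1],ex[0]])
O=H+.015*ex-.086*ey;print("O",O)
# terminal profile in dock frame (top camera)
c=read_camera("top");M=np.linalg.inv(c["camera_from_world"]);d=c["depth"]
P=(np.stack([u,v,np.ones_like(u)],-1)@K.T)*d[...,None]@M[:3,:3].T+M[:3,3]
D=P[...,:2]-O;X=D@ex;Y=D@ey;Z=P[...,2]
for x in np.arange(-.15,.12,.01):
    m=(abs(X-x)<.004)&(abs(Y)<.07)
    y=Y[m&(Z>.022)]; mid=m&(abs(Y)<.02)
    print(round(x,2),np.round([np.median(Z[mid])]+([y.min(),y.max()] if len(y) else []),3))
E
```

```text
[0.17136546 0.83051697 0.75985612] [ 0.33486247 -0.68574661 -0.64623425]
[[   0    0    0    4    7    0    0]
 [   0    0    0    2   15    0   25]
 [   0    0    0    0    0    0   12]
 [   0    0    0    0    0    0    0]
 [   0    0    0    0    0   86  525]
 [   0    0    0   41  283  373  564]
 [   0    0  439  445 1271  675 3372]
 [   0    0   74  568  822  596  757]
 [   0    1   72    0    0  286  153]
 [   0   12   33    0    0  215  213]]
O [0.57613093 0.10486896]
-0.15 [ 0.037 -0.066  0.021]
-0.14 [ 0.037 -0.066  0.021]
-0.13 [ 0.036 -0.065  0.021]
-0.12 [ 0.036 -0.067  0.02 ]
-0.11 [ 0.036 -0.069  0.021]
-0.1 [ 0.035 -0.065  0.02 ]
-0.09 [ 0.036 -0.069  0.061]
-0.08 [ 0.035 -0.068  0.07 ]
-0.07 [ 0.036 -0.067  0.069]
-0.06 [ 0.037 -0.069  0.069]
-0.05 [ 0.036 -0.066  0.069]
-0.04 [ 0.036 -0.068  0.07 ]
-0.03 [ 0.036 -0.068  0.068]
-0.02 [ 0.035 -0.067  0.069]
-0.01 [ 0.039 -0.069  0.069]
0.0 [ 0.041 -0.066  0.069]
0.01 [ 0.04  -0.07   0.061]
0.02 [ 0.03  -0.062  0.009]
0.03 [ 0.024 -0.054  0.002]
0.04 [ 0.036 -0.056  0.003]
0.05 [ 0.032 -0.054  0.004]
0.06 [ 0.026 -0.068  0.018]
0.07 [ 0.011 -0.068  0.018]
0.08 [0.01]
0.09 [0.009]
0.1 [0.005]
0.11 [0.005]
```

The side view shows the glass case at x of roughly 0.7 and beyond, so there's free air above the dock. I'll move to a point behind the terminal's rear end.

>>> move_arm([
  [[32,-23,0],0,0],
  [[32,-23,0],0,0],
  [[32,-23,0],0,0],
  [[32,-23,0],0,0],
  [[32,-23,0],0,0],
  [[32,-23,0],0,0],
  [[32,-23,0],0,0],
  [[32,-23,0],0,0],
])

```text
clock: 3.12
eef_pos: [0.4396, -0.3358, 0.2426]
tool_rot: [0.0, 0.976, 0.216, 0.0]
force: [-0.2, -0.3, 1.0]
gripper_width: 0.001
```

>>> move_arm([
  [[32,-23,0],0,0],
  [[32,-23,0],0,0],
  [[32,-23,0],0,0],
  [[32,-23,0],0,0],
  [[32,-23,0],0,0],
  [[32,-23,0],0,0],
  [[32,-23,0],0,0],
  [[32,-23,0],0,0],
])

```text
clock: 3.78
eef_pos: [0.5944, -0.0609, 0.2426]
tool_rot: [0.0, 0.976, 0.216, 0.0]
force: [0.4, -1.6, 0.1]
gripper_width: -0.004
```

>>> move_arm([
  [[0,0,0],-7,0],
  [[0,0,0],-7,0],
  [[0,0,0],-7,0],
  [[0,0,0],-7,0],
  [[0,0,0],-7,0],
  [[0,0,0],-7,0],
  [[0,0,0],-7,0],
  [[0,0,0],-7,0],
])

```text
clock: 4.45
eef_pos: [0.5937, -0.0627, 0.2424]
tool_rot: [0.0, 0.759, 0.651, 0.0]
force: [-0.0, 0.3, 0.0]
gripper_width: -0.0
```

>>> move_arm([
  [[0,0,0],-7,0],
  [[0,0,0],-7,0],
  [[0,0,0],-2,0],
  [[0,0,0],0,0],
  [[0,0,0],0,0],
  [[0,0,0],0,0],
  [[0,0,0],0,0],
  [[0,0,0],0,0],
])

```text
clock: 5.12
eef_pos: [0.5937, -0.0627, 0.2423]
tool_rot: [0.0, 0.663, 0.748, 0.0]
force: [0.4, -0.5, 0.7]
gripper_width: 0.003
```

```bash
cat >> h.py <<'E'
def cloud(c):
    M=np.linalg.inv(c["camera_from_world"]);K=np.linalg.inv(c["mtx"]);d=c["depth"]
    v,u=np.mgrid[:400,:640]
    P=(np.stack([u,v,np.ones_like(u)],-1)@K.T)*d[...,None]@M[:3,:3].T+M[:3,3]
    P[d==0]=np.nan
    return P
def st():
    from scipy.spatial.transform import Rotation as R
    s=read_state();q=s["tool_rot"];m=R.from_quat([q[1],q[2],q[3],q[0]]).as_matrix()
    print("t%.2f"%s["clock"],np.round(s["eef_pos"],4),"yaw %.2f"%np.degrees(np.arctan2(m[1,0],m[0,0])),"z",np.round(m[:,2],3),"F",np.round(s["force"],2),"M",np.round(s["moment"],3),"g %.3f q6 %.2f"%(s["gripper_width"],s["q"][5]))
    return s
E
python3 - <<'E'
from h import *
st()
c=read_camera("wrist");save(c,"w1.png")
P=cloud(c);print(np.linalg.inv(c["camera_from_world"])[:3,3])
H=(P[...,2]>.052)&(P[...,2]<.065)&(np.hypot(P[...,0]-.4926,P[...,1]-.0795)<.07)
print(cv2.minAreaRect(P[H][:,:2].astype(np.float32)),H.sum())
for o in ["dock","terminal","knob_grip","fence"]:
    print(o,[(round(x["p"],2),np.round(x["location"],3)) for x in pinpoint(o,c)[:2]])
E
```

```text
t5.12 [ 0.5937 -0.0627  0.2423] yaw 96.88 z [ 0. -0. -1.] F [ 0.44 -0.5   0.68] M [-0.008 -0.016  0.012] g 0.003 q6 -0.27
[0.5832579  0.02063194 0.37546966]
((0.4961846172809601, 0.05378985032439232), (0.08055658638477325, 0.029227588325738907), 6.576331615447998) 2353
dock [(0.39, array([ 0.716, -0.169, -0.001]))]
terminal [(0.82, array([0.583, 0.073, 0.012]))]
knob_grip []
fence []
```

View pics/w1.png

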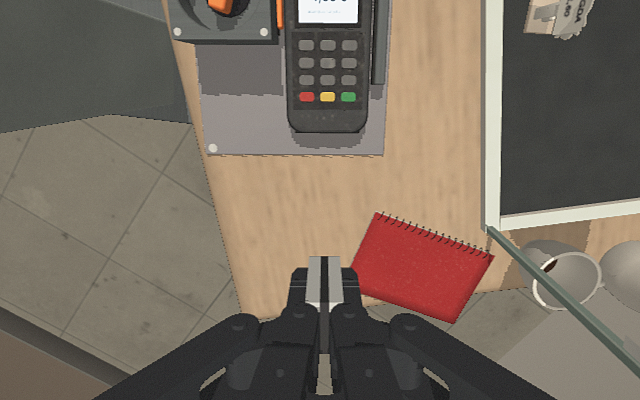

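The terminal's rear edge is at about (327,132), with its sides at columns 286 and 369. The fence is at about column 378 and the jaw at about (280,12).

```bash
cat >> h.py <<'E'
th=np.radians(96.8);ex=np.array([np.cos(th),np.sin(th)]);ey=np.array([-ex[1],ex[0]])
O=np.array([.4926,.0795])+.015*ex-.086*ey
def dk(p): d=np.asarray(p)[...,:2]-O; return np.stack([d@ex,d@ey],-1)
E
python3 - <<'E'
from h import *
c=read_camera("wrist");P=cloud(c);D=dk(P);Z=P[...,2]
T=(Z>.021)&(Z<.034)&(D[...,1]>-.042)&(D[...,1]<.042)&(D[...,0]<-.02)
# only dark rear part: connected
print("term",cv2.minAreaRect(D[T&(D[...,0]<-.08)].astype(np.float32)))
for x in [-.12,-.11,-.10,-.08,-.06,-.04]:
    m=(abs(D[...,0]-x)<.002)&(Z>.015)&(Z<.045)&(abs(D[...,1])<.07)
    y=D[m][:,1];z=Z[m];o=np.argsort(y);y=y[o];z=z[o]
    g=np.where(np.diff(y)>.0025)[0]
    segs=np.split(np.arange(len(y)),g+1)
    print(x,[(np.round(y[s[0]],4),np.round(y[s[-1]],4),np.round(np.median(z[s]),3)) for s in segs if len(s)>3])
m=T&(abs(D[...,1])<.01);print("rear x",D[m][:,0].min())
print("tcp",dk(read_state()["eef_pos"]))
E
```

```text
term ((-0.10763246566057205, -0.0015483573079109192), (0.055143874138593674, 0.08043605089187622), 0.08870347589254379)
-0.12 [(np.float64(-0.0394), np.float64(0.039), np.float64(0.03))]
-0.11 [(np.float64(-0.0391), np.float64(0.0386), np.float64(0.031))]
-0.1 [(np.float64(-0.038), np.float64(0.0379), np.float64(0.032))]
-0.08 [(np.float64(-0.0533), np.float64(-0.0419), np.float64(0.023)), (np.float64(-0.0381), np.float64(0.0385), np.float64(0.031))]
-0.06 [(np.float64(-0.0539), np.float64(-0.0418), np.float64(0.023)), (np.float64(-0.0385), np.float64(0.0389), np.float64(0.032))]
-0.04 [(np.float64(-0.0538), np.float64(-0.0419), np.float64(0.023)), (np.float64(-0.0382), np.float64(0.0456), np.float64(0.032))]
rear x -0.13507019915743318
tcp [-0.1682435   0.00248006]
```

>>> move_arm([
  [[0,2,36],0,0],
  [[0,0,36],0,0],
  [[0,0,36],0,0],
  [[0,0,36],0,0],
  [[0,0,32],0,0],
  [[0,0,20],0,0],
  [[0,0,14],0,0],
  [[0,0,8],0,0],
])

```text
clock: 6.08
eef_pos: [0.5937, -0.0622, 0.0215]
tool_rot: [-0.002, 0.663, 0.748, -0.001]
force: [-0.9, -0.0, 0.3]
gripper_width: 0.0
```

>>> move_arm([
  [[3,0,0],0,0],
  [[3,0,0],0,0],
  [[3,0,0],0,0],
  [[3,0,0],0,0],
  [[3,0,0],0,0],
  [[3,0,0],0,0],
  [[2,0,0],0,0],
  [[2,0,0],0,0],
])

```text
clock: 6.75
eef_pos: [0.5932, -0.0404, 0.0247]
tool_rot: [0.0, 0.663, 0.749, 0.0]
force: [-0.3, 1.0, 0.5]
gripper_width: 0.005
```

```bash
python3 -c "
from h import *
s=st();print(dk(s['eef_pos']))"
```

```text
t6.75 [ 0.5932 -0.0404  0.0247] yaw 96.93 z [ 0.001 -0.    -1.   ] F [-0.31  0.97  0.54] M [0.017 0.    0.025] g 0.005 q6 -0.23
[-0.14591813  0.00033145]
```

>>> move_arm([
  [[2,0,0],0,0],
  [[2,0,0],0,0],
  [[2,0,0],0,0],
  [[2,0,0],0,0],
  [[2,0,0],0,0],
  [[2,0,0],0,0],
  [[2,0,0],0,0],
  [[2,0,0],0,0],
])

```text
clock: 7.42
eef_pos: [0.5914, -0.0249, 0.0246]
tool_rot: [0.0, 0.663, 0.748, 0.0]
force: [1.3, -4.3, 3.2]
gripper_width: 0.003
```

>>> move_arm([
  [[2,0,0],0,0],
  [[2,0,0],0,0],
  [[1,0,0],0,0],
  [[1,0,0],0,0],
  [[1,0,0],0,0],
  [[1,0,0],0,0],
  [[1,0,0],0,0],
  [[0,0,0],0,0],
])

```text
clock: 8.08
eef_pos: [0.59, -0.0156, 0.0243]
tool_rot: [-0.0, 0.663, 0.748, 0.0]
force: [1.1, -3.7, 2.8]
gripper_width: 0.002
```

```bash
python3 -c "
from h import *
s=st();print(dk(s['eef_pos']))
c=read_camera('top')
for o in ['terminal','dock']: print([(round(x['p'],2),np.round(x['location'],3),dk(x['location'])) for x in pinpoint(o,c)[:2]])
c=read_camera('wrist');save(c,'w2.png')"
```

```text
t8.08 [ 0.59   -0.0156  0.0243] yaw 96.91 z [ 0.  0. -1.] F [ 1.12 -3.73  2.84] M [-0.55  -0.201 -0.058] g 0.002 q6 -0.19
[-0.12099565  0.00054225]
[(0.89, array([0.576, 0.098, 0.002]), array([-0.0063538 ,  0.00057534]))]
[(0.79, array([0.575, 0.108, 0.002]), array([0.00361865, 0.0005947 ]))]
```

View pics/w2.png

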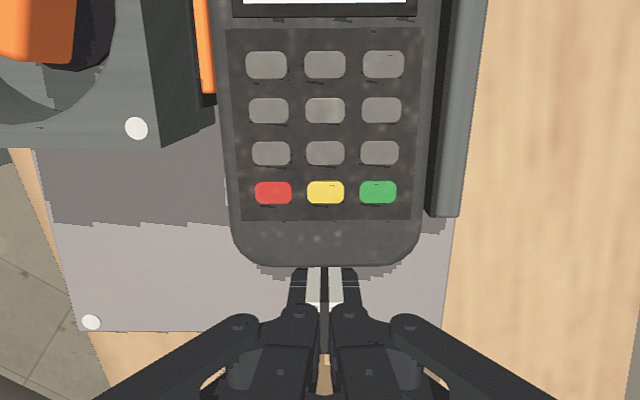

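The terminal is sliding straight with a push of about 4 N. I'd estimate 7 mm to go.

>>> move_arm([
  [[0.6,0,0],0,0],
  [[0.6,0,0],0,0],
  [[0.6,0,0],0,0],
  [[0.6,0,0],0,0],
  [[0.6,0,0],0,0],
  [[0.5,0,0],0,0],
  [[0.5,0,0],0,0],
  [[0,0,0],0,0],
])

```text
clock: 8.95
eef_pos: [0.5893, -0.0117, 0.0242]
tool_rot: [-0.0, 0.663, 0.748, -0.0]
force: [0.2, -3.3, 2.1]
gripper_width: 0.001
```

>>> move_arm([
  [[0.3,0,0],0,0],
  [[0.2,0,0],0,0],
  [[0.2,0,0],0,0],
  [[0.2,0,0],0,0],
  [[0.2,0,0],0,0],
  [[0.2,0,0],0,0],
  [[0.2,0,0],0,0],
  [[0,0,0],0,0],
])

```text
clock: 9.62
eef_pos: [0.5892, -0.0103, 0.0242]
tool_rot: [-0.0, 0.663, 0.748, -0.0]
force: [-0.0, -3.7, 1.3]
gripper_width: 0.001
```

>>> move_arm([
  [[0.3,0,0],0,0],
  [[0.3,0,0],0,0],
  [[0.3,0,0],0,0],
  [[0.2,0,0],0,0],
  [[0.2,0,0],0,0],
  [[0.2,0,0],0,0],
  [[0,0,0],0,0],
  [[0,0,0],0,0],
])

```text
clock: 10.28
eef_pos: [0.5891, -0.0088, 0.0242]
tool_rot: [-0.0, 0.663, 0.748, -0.0]
force: [-0.0, -2.4, 1.6]
gripper_width: -0.004
```

```bash
python3 -c "
from h import *
s=st();print(dk(s['eef_pos']))"
```

```text
t10.28 [ 0.5891 -0.0088  0.0242] yaw 96.91 z [-0.  0. -1.] F [-0.02 -2.43  1.58] M [-0.41  -0.065 -0.062] g -0.004 q6 -0.18
[-0.11414255  0.00068   ]
```

>>> move_arm([
  [[0.3,0,0],0,0],
  [[0.2,0,0],0,0],
  [[0.2,0,0],0,0],
  [[0.2,0,0],0,0],
  [[0.2,0,0],0,0],
  [[0.2,0,0],0,0],
  [[0,0,0],0,0],
  [[0,0,0],0,0],
])

```text
clock: 10.95
eef_pos: [0.5889, -0.0076, 0.0242]
tool_rot: [-0.0, 0.663, 0.748, -0.0]
force: [0.8, -2.7, 0.3]
gripper_width: 0.001
```

>>> move_arm([
  [[0.2,0,0],0,0],
  [[0.2,0,0],0,0],
  [[0.2,0,0],0,0],
  [[0.2,0,0],0,0],
  [[0.2,0,0],0,0],
  [[0,0,0],0,0],
  [[0,0,0],0,0],
  [[0,0,0],0,0],
])

```text
clock: 11.62
eef_pos: [0.589, -0.0072, 0.0243]
tool_rot: [0.0, 0.663, 0.749, -0.0]
force: [2.0, -5.5, -0.2]
gripper_width: -0.0
```

>>> move_arm([
  [[0.2,0,0],0,0],
  [[0.2,0,0],0,0],
  [[0.2,0,0],0,0],
  [[0,0,0],0,0],
  [[0,0,0],0,0],
  [[0,0,0],0,0],
  [[0,0,0],0,0],
  [[0,0,0],0,0],
])

```text
clock: 12.28
eef_pos: [0.5894, -0.0071, 0.0243]
tool_rot: [0.001, 0.663, 0.749, -0.0]
force: [1.7, -6.7, -1.7]
gripper_width: -0.002
```

The force rises while the position is stuck, so the terminal is home against the stop. I'll retreat, then place the wrist camera over the knob.

>>> move_arm([
  [[-4,0,0],0,0],
  [[-8,0,0],0,0],
  [[-8,0,-10],0,0],
  [[0,0,-30],0,0],
  [[0,0,-35],0,0.3],
  [[0,0,-35],0,0.3],
  [[0,-20,-30],0,0.3],
  [[10,-36,0],0,0.3],
])

```text
clock: 12.95
eef_pos: [0.5423, -0.0243, 0.1737]
tool_rot: [0.007, 0.663, 0.748, 0.005]
force: [1.0, -0.3, 2.0]
gripper_width: 0.303
```

>>> move_arm([
  [[12,-30,0],0,0.3],
  [[10,0,0],0,0.3],
  [[0,0,0],0,0.3],
  [[0,0,0],0,0.3],
  [[0,0,0],0,0.3],
  [[0,0,0],0,0.3],
  [[0,0,0],0,0.3],
  [[0,0,0],0,0.3],
])

```text
clock: 13.62
eef_pos: [0.5026, -0.0048, 0.1641]
tool_rot: [-0.0, 0.663, 0.748, -0.0]
force: [-0.2, -1.0, 0.1]
gripper_width: 0.299
```

```bash
cat > look.py <<'E'
from h import *
import sys
s=st();print("tcp dk",dk(s['eef_pos']))
c=read_camera("wrist");save(c,sys.argv[1]);P=cloud(c);Z=P[...,2];D=dk(P)
hs=cv2.cvtColor(c["image"],cv2.COLOR_RGB2HSV)
o=(hs[...,0]<20)&(hs[...,1]>150)&(hs[...,2]>80)
k=o&(Z>.045)&(Z<.056)&(np.hypot(P[...,0]-.4924,P[...,1]-.0794)<.03)
print("knob",cv2.minAreaRect(P[k][:,:2].astype(np.float32)),k.sum(),np.nanmedian(Z[k]))
H=(Z>.054)&(Z<.065)&(np.hypot(P[...,0]-.4926,P[...,1]-.0795)<.07)
print("housing",cv2.minAreaRect(P[H][:,:2].astype(np.float32)))
for x in [-.03,-.02,-.01,0,.01]:
    m=(abs(D[...,0]-x)<.0015)&(Z>.015)&(Z<.045)&(D[...,1]<.052)&(D[...,1]>-.06)
    y=np.sort(D[m][:,1]);sg=np.split(y,np.where(np.diff(y)>.0015)[0]+1)
    print(x,[(round(q[0],4),round(q[-1],4)) for q in sg if len(q)>3])
for n in ("top","wrist"):
    cc=read_camera(n)
    for ob in ["knob_grip","terminal"]: print(n,ob,[(round(x['p'],2),np.round(x['location'],3),dk(x['location'])) for x in pinpoint(ob,cc)[:1]])
E
python3 look.py w3.png
```

```text
t13.62 [ 0.5026 -0.0048  0.1641] yaw 96.90 z [-0. -0. -1.] F [-0.22 -1.03  0.13] M [0.032 0.015 0.025] g 0.299 q6 -0.18
tcp dk [-0.0998571   0.08602945]
knob ((0.4931434690952301, 0.07916588336229324), (0.0339263491332531, 0.013833911158144474), 78.79986572265625) 1055 0.051327042320836125
housing ((0.4931526780128479, 0.07920032739639282), (0.08025173842906952, 0.08045145869255066), 6.697975158691406)
-0.03 [(np.float64(-0.0533), np.float64(-0.0413)), (np.float64(-0.0365), np.float64(0.0391))]
-0.02 [(np.float64(-0.0529), np.float64(-0.0415)), (np.float64(-0.036), np.float64(0.0392)), (np.float64(0.0518), np.float64(0.052))]
-0.01 [(np.float64(-0.0533), np.float64(-0.0415)), (np.float64(-0.0363), np.float64(0.0391)), (np.float64(0.0518), np.float64(0.052))]
0 [(np.float64(-0.0535), np.float64(-0.0416)), (np.float64(-0.0362), np.float64(0.0393))]
0.01 [(np.float64(-0.0536), np.float64(-0.0418)), (np.float64(-0.0358), np.float64(0.0393))]
top knob_grip []
top terminal [(0.84, array([0.576, 0.107, 0.003]), array([ 0.00272955, -0.00010495]))]
wrist knob_grip [(0.8, array([0.489, 0.079, 0.049]), array([-0.0153918 ,  0.08947081]))]
wrist terminal [(0.67, array([0.574, 0.106, 0.008]), array([0.00117902, 0.0020941 ]))]
```

View pics/w3.png

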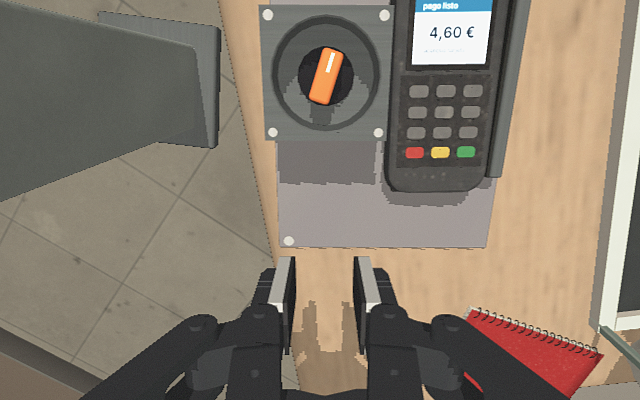

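The terminal is home and straight. The knob bar is at (326,75) with its yaw at 78.8°, and its white line points towards the stop end. Next I'll align the jaws over it and check.

>>> move_arm([
  [[20,0.5,0],0,0.3],
  [[30,0,0],0,0.3],
  [[25,0,0],0,0.3],
  [[9.7,0,0],0,0.3],
  [[0,0,20],6,0.3],
  [[0,0,30],6,0.3],
  [[0,0,25],6,0.3],
  [[0,0,10],0,0.3],
])

```text
clock: 14.63
eef_pos: [0.4896, 0.0793, 0.076]
tool_rot: [-0.001, 0.773, 0.635, -0.002]
force: [-0.4, -0.1, -0.1]
gripper_width: 0.301
```

>>> move_arm([
  [[0,0,0],0,0.3],
  [[0,0,0],0,0.3],
  [[0,0,0],0,0.3],
  [[0,0,0],0,0.3],
  [[0,0,0],0,0.3],
  [[0,0,0],0,0.3],
  [[0,0,0],0,0.3],
  [[0,0,0],0,0.3],
])

```text
clock: 15.3
eef_pos: [0.4926, 0.0797, 0.0798]
tool_rot: [0.0, 0.772, 0.636, 0.0]
force: [-0.5, 0.5, -1.2]
gripper_width: 0.298
```

```bash
python3 - <<'E'
from h import *
s=st();d=s["eef_pos"][:2]-[.4929,.0793]
y=np.radians(78.9);print("err tool x,y mm",1e3*d@[np.cos(y),np.sin(y)],1e3*d@[np.sin(y),-np.cos(y)])
c=read_camera("wrist");save(c,"w4.png")
E
```

```text
t15.30 [0.4926 0.0797 0.0798] yaw 78.92 z [ 0.001  0.    -1.   ] F [-0.47  0.53 -1.25] M [-0.053  0.031  0.037] g 0.298 q6 0.30
err tool x,y mm 0.32588917444421384 -0.36797090622718526
```

View pics/w4.png

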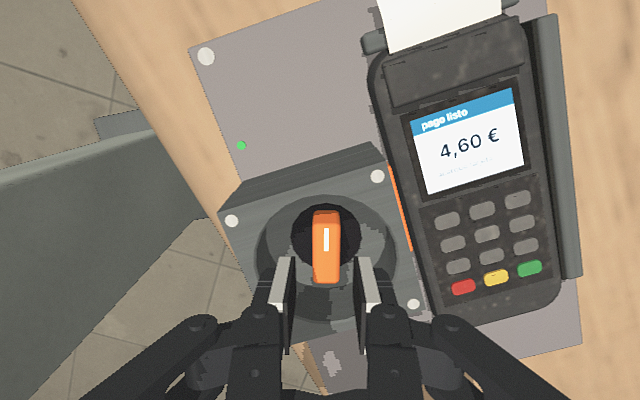

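The bar is centred and parallel between the fingers. Descending.

>>> move_arm([
  [[0,0,6],0,0.3],
  [[0,0,6],0,0.3],
  [[0,0,6],0,0.3],
  [[0,0,5],0,0.3],
  [[0,0,4],0,0.3],
  [[0,0,4],0,0.3],
  [[0,0,3],0,0.3],
  [[0,0,2],0,0.3],
])

```text
clock: 16.02
eef_pos: [0.492, 0.0796, 0.0427]
tool_rot: [-0.0, 0.772, 0.635, -0.0]
force: [-0.6, -0.4, 0.5]
gripper_width: 0.304
```

```bash
python3 -c "
from h import *
st()"
```

```text
t16.02 [0.492  0.0796 0.0427] yaw 78.91 z [-0.001 -0.    -1.   ] F [-0.63 -0.38  0.46] M [-0.024 -0.047 -0.013] g 0.304 q6 0.30
```

>>> move_arm([
  [[0,0,0],0,0.25],
  [[0,0,0],0,0.2],
  [[0,0,0],0,0.15],
  [[0,0,0],0,0.1],
  [[0,0,0],0,0.05],
  [[0,0,0],0,0],
  [[0,0,0],0,0],
  [[0,0,0],0,0],
])

```text
clock: 16.68
eef_pos: [0.4934, 0.0796, 0.0438]
tool_rot: [0.001, 0.772, 0.635, 0.001]
force: [4.3, -1.7, -2.3]
gripper_width: 0.148
```

```bash
python3 -c "
from h import *
st()"
```

```text
t16.68 [0.4934 0.0796 0.0438] yaw 78.91 z [ 0.002 -0.    -1.   ] F [ 4.25 -1.71 -2.34] M [-0.335 -0.763 -0.066] g 0.148 q6 0.30
```

>>> move_arm([
  [[0,0.8,0],4,0],
  [[0,0,0],5,0],
  [[0,0,0],5,0],
  [[0,0,0],0,0],
  [[0,0,0],0,0],
  [[0,0,0],0,0],
  [[0,0,0],0,0],
  [[0,0,0],0,0],
])

```text
clock: 17.35
eef_pos: [0.4935, 0.0795, 0.0437]
tool_rot: [0.0, 0.844, 0.537, 0.0]
force: [2.7, -2.4, 2.6]
gripper_width: 0.146
```

```bash
cat > mz.py <<'E'
from h import *
st();m=[];w=[]
for i in range(5):
    c=read_camera("wrist");s=read_state();m.append(s["moment"][2])
P=cloud(c);D=dk(P);Z=P[...,2]
print("Mz",np.round(m,3),"mean %.4f"%np.mean(m),s["clock"])
for x in [.0,.03]:
    m=(abs(D[...,0]-x)<.002)&(Z>.015)&(Z<.045)&(D[...,1]<.052)&(D[...,1]>-.06)
    y=np.sort(D[m][:,1]);sg=np.split(y,np.where(np.diff(y)>.0012)[0]+1)
    print(x,[(round(q[0],4),round(q[-1],4)) for q in sg if len(q)>3])
E
python3 mz.py
```

```text
t17.35 [0.4935 0.0795 0.0437] yaw 64.97 z [ 0.001  0.    -1.   ] F [ 2.7  -2.44  2.6 ] M [-0.303 -0.48   0.008] g 0.146 q6 0.55
Mz [-0.059 -0.04  -0.064 -0.049  0.003] mean -0.0417 17.6
0.0 [(np.float64(-0.0538), np.float64(-0.0409)), (np.float64(-0.0366), np.float64(0.0456))]
0.03 [(np.float64(-0.0534), np.float64(-0.041)), (np.float64(-0.0366), np.float64(0.04))]
```

>>> move_arm([
  [[0,0,0],4,0],
  [[0,0,0],4,0],
  [[0,0,0],4,0],
  [[0,0,0],0,0],
  [[0,0,0],0,0],
  [[0,0,0],0,0],
  [[0,0,0],0,0],
  [[0,0,0],0,0],
])

```text
clock: 18.27
eef_pos: [0.4937, 0.0795, 0.0437]
tool_rot: [0.0, 0.895, 0.446, 0.0]
force: [3.1, -4.2, 5.5]
gripper_width: 0.146
```

```bash
python3 mz.py
```

```text
t18.27 [0.4937 0.0795 0.0437] yaw 52.97 z [ 0.001 -0.    -1.   ] F [ 3.11 -4.21  5.46] M [-0.465 -0.601 -0.059] g 0.146 q6 0.76
Mz [-0.073 -0.073 -0.023 -0.082 -0.043] mean -0.0587 18.5167
0.0 [(np.float64(-0.0539), np.float64(-0.0414)), (np.float64(-0.0385), np.float64(0.0458))]
0.03 [(np.float64(-0.0283), np.float64(0.0381))]
```

>>> move_arm([
  [[0,0,0],4,0],
  [[0,0,0],4,0],
  [[0,0,0],0,0],
  [[0,0,0],0,0],
  [[0,0,0],0,0],
  [[0,0,0],0,0],
  [[0,0,0],0,0],
  [[0,0,0],0,0],
])

```text
clock: 19.18
eef_pos: [0.4937, 0.0794, 0.0437]
tool_rot: [0.0, 0.924, 0.382, 0.001]
force: [4.4, -2.2, 5.1]
gripper_width: 0.148
```

```bash
python3 mz.py
```

```text
t19.18 [0.4937 0.0794 0.0437] yaw 44.96 z [ 0.001 -0.    -1.   ] F [ 4.41 -2.17  5.06] M [-0.519 -0.664 -0.111] g 0.148 q6 0.90
Mz [-0.137 -0.139 -0.129 -0.101 -0.09 ] mean -0.1194 19.4333
0.0 [(np.float64(-0.0459), np.float64(-0.0416)), (np.float64(-0.0391), np.float64(0.046))]
0.03 [(np.float64(-0.0204), np.float64(0.0373))]
```

>>> move_arm([
  [[0,0,0],3,0],
  [[0,0,0],3,0],
  [[0,0,0],0,0],
  [[0,0,0],0,0],
  [[0,0,0],0,0],
  [[0,0,0],0,0],
  [[0,0,0],0,0],
  [[0,0,0],0,0],
])

```text
clock: 20.1
eef_pos: [0.4938, 0.0794, 0.0437]
tool_rot: [0.0, 0.943, 0.334, 0.001]
force: [4.4, -3.6, 5.8]
gripper_width: 0.151
```

```bash
python3 mz.py
```

```text
t20.10 [0.4938 0.0794 0.0437] yaw 38.97 z [ 0.001 -0.    -1.   ] F [ 4.44 -3.63  5.78] M [-0.555 -0.667 -0.118] g 0.151 q6 1.00
Mz [-0.193 -0.092 -0.194 -0.072 -0.151] mean -0.1405 20.35
0.0 [(np.float64(-0.0364), np.float64(0.0459))]
0.03 [(np.float64(-0.0171), np.float64(0.0364))]
```

```bash
sed -i 's/range(5)/range(12)/; s/^P=cloud/save(c,"wl.png");P=cloud/' mz.py; python3 mz.py; python3 -c "
from h import *
im=cv2.imread('pics/wl.png');cv2.imwrite('pics/w5.png',im)"
```

```text
t20.35 [0.4937 0.0794 0.0437] yaw 38.97 z [ 0.001 -0.    -1.   ] F [ 4.42 -4.04  4.93] M [-0.558 -0.652 -0.151] g 0.143 q6 1.00
Mz [-0.099 -0.082 -0.08  -0.11  -0.114 -0.135 -0.094 -0.109 -0.186 -0.145
 -0.2   -0.157] mean -0.1258 20.95
0.0 [(np.float64(-0.0365), np.float64(0.046))]
0.03 [(np.float64(-0.0172), np.float64(0.0364))]
```

View pics/w5.png

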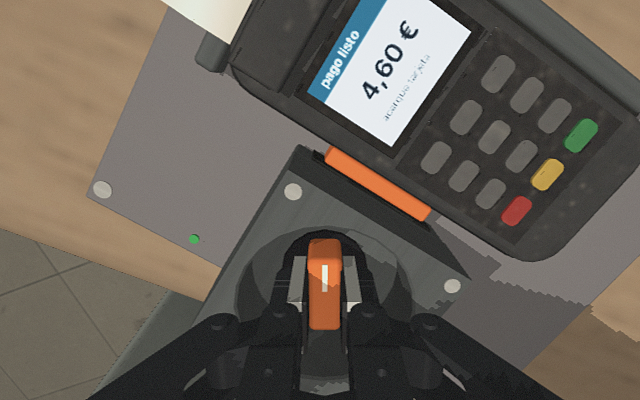

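The jaw now touches the terminal's side, and the terminal has moved about 3.6 mm towards the fence. I'll take small steps and check whether it still moves and how the torque grows.

```bash
cat > mz.py <<'E'
from h import *
st();m=[];e=[]
for i in range(12):
    c=read_camera("wrist");m.append(read_state()["moment"][2])
    if i%4==3:
        P=cloud(c);D=dk(P);Z=P[...,2]
        def edge(x):
            k=(abs(D[...,0]-x)<.002)&(Z>.024)&(Z<.045)&(D[...,1]<.043)&(D[...,1]>.02)
            return np.percentile(D[k][:,1],99) if k.sum()>20 else np.nan
        e.append([np.nanmedian([edge(x) for x in np.arange(.02,.05,.004)]),np.nanmedian([edge(x) for x in np.arange(-.085,-.05,.004)])])
print("Mz mean %.4f se %.4f"%(np.mean(m),np.std(m)/12**.5),"edges mm",np.round(1e3*np.mean(e,0),2))
E
python3 mz.py
```

```text
t20.95 [0.4938 0.0794 0.0437] yaw 38.96 z [ 0.001 -0.    -1.   ] F [ 4.36 -3.18  5.14] M [-0.565 -0.596 -0.157] g 0.146 q6 1.00
Mz mean -0.1368 se 0.0082 edges mm [34.76 34.92]
```

>>> move_arm([
  [[0,0,0],2,0],
  [[0,0,0],2,0],
  [[0,0,0],0,0],
  [[0,0,0],0,0],
  [[0,0,0],0,0],
  [[0,0,0],0,0],
  [[0,0,0],0,0],
  [[0,0,0],0,0],
])

```text
clock: 22.22
eef_pos: [0.4938, 0.0793, 0.0437]
tool_rot: [0.0, 0.954, 0.3, 0.001]
force: [3.4, -3.0, 4.6]
gripper_width: 0.148
```

```bash
python3 mz.py
```

```text
t22.22 [0.4938 0.0793 0.0437] yaw 34.97 z [ 0.001 -0.    -1.   ] F [ 3.44 -3.    4.59] M [-0.591 -0.676 -0.064] g 0.148 q6 1.07
Mz mean -0.0790 se 0.0103 edges mm [34.32 34.66]
```

>>> move_arm([
  [[0,0,0],2,0],
  [[0,0,0],2,0],
  [[0,0,0],0,0],
  [[0,0,0],0,0],
  [[0,0,0],0,0],
  [[0,0,0],0,0],
  [[0,0,0],0,0],
  [[0,0,0],0,0],
])

```text
clock: 23.48
eef_pos: [0.4938, 0.0793, 0.0437]
tool_rot: [0.0, 0.964, 0.267, 0.001]
force: [4.3, -3.4, 4.8]
gripper_width: 0.149
```

```bash
python3 mz.py
```

```text
t23.48 [0.4938 0.0793 0.0437] yaw 30.98 z [ 0.001 -0.    -1.   ] F [ 4.29 -3.43  4.81] M [-0.56  -0.65  -0.103] g 0.149 q6 1.14
Mz mean -0.0729 se 0.0076 edges mm [34.06 34.21]
```

>>> move_arm([
  [[0,0,0],2,0],
  [[0,0,0],1,0],
  [[0,0,0],0,0],
  [[0,0,0],0,0],
  [[0,0,0],0,0],
  [[0,0,0],0,0],
  [[0,0,0],0,0],
  [[0,0,0],0,0],
])

```text
clock: 24.75
eef_pos: [0.4938, 0.0793, 0.0437]
tool_rot: [0.0, 0.97, 0.242, 0.001]
force: [4.0, -3.4, 5.2]
gripper_width: 0.148
```

```bash
python3 mz.py
```

```text
t24.75 [0.4938 0.0793 0.0437] yaw 28.00 z [ 0.001 -0.    -1.   ] F [ 4.   -3.41  5.24] M [-0.618 -0.642  0.03 ] g 0.148 q6 1.19
Mz mean 0.0320 se 0.0089 edges mm [33.85 34.05]
```

```bash
python3 mz.py
```

```text
t25.35 [0.4938 0.0793 0.0437] yaw 28.00 z [ 0.001 -0.    -1.   ] F [ 4.3  -3.53  4.1 ] M [-0.614 -0.697  0.008] g 0.146 q6 1.19
Mz mean 0.0269 se 0.0066 edges mm [33.87 34.  ]
```

>>> move_arm([
  [[0,0,0],2,0],
  [[0,0,0],2,0],
  [[0,0,0],0,0],
  [[0,0,0],0,0],
  [[0,0,0],0,0],
  [[0,0,0],0,0],
  [[0,0,0],0,0],
  [[0,0,0],0,0],
])

```text
clock: 26.62
eef_pos: [0.4939, 0.0793, 0.0437]
tool_rot: [0.0, 0.978, 0.208, 0.001]
force: [4.0, -4.9, 4.5]
gripper_width: 0.146
```

```bash
python3 mz.py
```

```text
t26.62 [0.4939 0.0793 0.0437] yaw 23.98 z [ 0.002 -0.    -1.   ] F [ 3.97 -4.87  4.52] M [-0.624 -0.705 -0.07 ] g 0.146 q6 1.26
Mz mean -0.0306 se 0.0070 edges mm [33.75 33.86]
```

>>> move_arm([
  [[0,0,0],2,0],
  [[0,0,0],2,0],
  [[0,0,0],0,0],
  [[0,0,0],0,0],
  [[0,0,0],0,0],
  [[0,0,0],0,0],
  [[0,0,0],0,0],
  [[0,0,0],0,0],
])

```text
clock: 27.88
eef_pos: [0.4939, 0.0792, 0.0437]
tool_rot: [0.0, 0.985, 0.174, 0.001]
force: [3.9, -3.6, 5.3]
gripper_width: 0.147
```

```bash
python3 mz.py
```

```text
t27.88 [0.4939 0.0792 0.0437] yaw 19.99 z [ 0.002 -0.    -1.   ] F [ 3.92 -3.62  5.28] M [-0.631 -0.678  0.009] g 0.147 q6 1.33
Mz mean -0.0177 se 0.0108 edges mm [33.66 33.74]
```

```bash
sed -i 's/^st();m=\[\]/st();t=[];m=[]/; s/m.append(read_state()\["moment"\]\[2\])/s=read_state();m.append(s["moment"][2]);t.append(s["tau"][5])/' mz.py; echo 'print("tau6",np.round(t,4), np.mean(t))'>>mz.py; python3 mz.py
```

```text
t28.48 [0.4939 0.0792 0.0437] yaw 19.99 z [ 0.002 -0.    -1.   ] F [ 3.83 -4.64  5.03] M [-0.666 -0.691  0.001] g 0.146 q6 1.33
Mz mean -0.0247 se 0.0074 edges mm [33.65 33.73]
tau6 [-0.0285 -0.0285 -0.0285 -0.0285 -0.0285 -0.0285 -0.0285 -0.0285 -0.0285
 -0.0285 -0.0284 -0.0285] -0.02849067866918631
```

>>> move_arm([
  [[0,0,0],2,0],
  [[0,0,0],2,0],
  [[0,0,0],0,0],
  [[0,0,0],0,0],
  [[0,0,0],0,0],
  [[0,0,0],0,0],
  [[0,0,0],0,0],
  [[0,0,0],0,0],
])

```text
clock: 29.75
eef_pos: [0.4939, 0.0792, 0.0437]
tool_rot: [0.0, 0.99, 0.139, 0.001]
force: [3.9, -3.5, 3.7]
gripper_width: 0.147
```

```bash
python3 mz.py
```

```text
t29.75 [0.4939 0.0792 0.0437] yaw 15.99 z [ 0.002 -0.    -1.   ] F [ 3.91 -3.54  3.69] M [-0.684 -0.699  0.007] g 0.147 q6 1.40
Mz mean -0.0330 se 0.0055 edges mm [33.6  33.63]
tau6 [-0.0148 -0.0148 -0.0148 -0.0148 -0.0148 -0.0148 -0.0148 -0.0148 -0.0148
 -0.0148 -0.0148 -0.0148] -0.014809335116297007
```

tau6 is nearly noise-free, so it makes a good gauge. Its bias is unknown, so I'll back off to the free region and read the baseline on the way.

>>> move_arm([
  [[0,0,0],-4,0],
  [[0,0,0],-4,0],
  [[0,0,0],0,0],
  [[0,0,0],0,0],
  [[0,0,0],0,0],
  [[0,0,0],0,0],
  [[0,0,0],0,0],
  [[0,0,0],0,0],
])

```text
clock: 31.02
eef_pos: [0.4938, 0.0793, 0.0437]
tool_rot: [0.0, 0.978, 0.208, 0.001]
force: [3.8, -3.5, 5.3]
gripper_width: 0.148
```

```bash
cat > t.py <<'E'
from h import *
s=st();print("tau6 %.4f"%s["tau"][5])
E
python3 t.py
```

```text
t31.02 [0.4938 0.0793 0.0437] yaw 24.03 z [ 0.001 -0.001 -1.   ] F [ 3.85 -3.45  5.27] M [-0.55  -0.768  0.144] g 0.148 q6 1.26
tau6 0.1984
```

>>> move_arm([
  [[0,0,0],-4,0],
  [[0,0,0],-4,0],
  [[0,0,0],0,0],
  [[0,0,0],0,0],
  [[0,0,0],0,0],
  [[0,0,0],0,0],
  [[0,0,0],0,0],
  [[0,0,0],0,0],
])

```text
clock: 31.68
eef_pos: [0.4938, 0.0793, 0.0437]
tool_rot: [0.0, 0.961, 0.276, 0.001]
force: [4.2, -3.8, 5.2]
gripper_width: 0.146
```

```bash
python3 t.py
```

```text
t31.68 [0.4938 0.0793 0.0437] yaw 32.02 z [ 0.001 -0.    -1.   ] F [ 4.23 -3.8   5.2 ] M [-0.557 -0.715  0.125] g 0.146 q6 1.12
tau6 0.1721
```

>>> move_arm([
  [[0,0,0],-4,0],
  [[0,0,0],-4,0],
  [[0,0,0],0,0],
  [[0,0,0],0,0],
  [[0,0,0],0,0],
  [[0,0,0],0,0],
  [[0,0,0],0,0],
  [[0,0,0],0,0],
])

```text
clock: 32.35
eef_pos: [0.4938, 0.0794, 0.0437]
tool_rot: [0.0, 0.94, 0.342, 0.001]
force: [4.9, -3.3, 5.3]
gripper_width: 0.146
```

```bash
python3 t.py
```

```text
t32.35 [0.4938 0.0794 0.0437] yaw 40.02 z [ 0.001 -0.    -1.   ] F [ 4.91 -3.33  5.31] M [-0.475 -0.659  0.127] g 0.146 q6 0.98
tau6 0.1497
```

>>> move_arm([
  [[0,0,0],2,0],
  [[0,0,0],2,0],
  [[0,0,0],0,0],
  [[0,0,0],0,0],
  [[0,0,0],0,0],
  [[0,0,0],0,0],
  [[0,0,0],0,0],
  [[0,0,0],0,0],
])

```text
clock: 33.02
eef_pos: [0.4938, 0.0794, 0.0437]
tool_rot: [0.0, 0.951, 0.309, 0.001]
force: [4.2, -3.8, 4.8]
gripper_width: 0.149
```

```bash
python3 t.py
```

```text
t33.02 [0.4938 0.0794 0.0437] yaw 35.98 z [ 0.001 -0.    -1.   ] F [ 4.19 -3.79  4.79] M [-0.5   -0.702 -0.112] g 0.149 q6 1.05
tau6 -0.0802
```

>>> move_arm([
  [[0,0,0],2,0],
  [[0,0,0],2,0],
  [[0,0,0],0,0],
  [[0,0,0],0,0],
  [[0,0,0],0,0],
  [[0,0,0],0,0],
  [[0,0,0],0,0],
  [[0,0,0],0,0],
])

```text
clock: 33.68
eef_pos: [0.4938, 0.0793, 0.0437]
tool_rot: [0.0, 0.961, 0.275, 0.001]
force: [4.2, -3.7, 4.8]
gripper_width: 0.144
```

```bash
python3 t.py
```

```text
t33.68 [0.4938 0.0793 0.0437] yaw 31.97 z [ 0.001 -0.    -1.   ] F [ 4.2  -3.69  4.85] M [-0.59  -0.661 -0.041] g 0.144 q6 1.12
tau6 -0.0697
```

>>> move_arm([
  [[0,0,0],2,0],
  [[0,0,0],2,0],
  [[0,0,0],0,0],
  [[0,0,0],0,0],
  [[0,0,0],0,0],
  [[0,0,0],0,0],
  [[0,0,0],0,0],
  [[0,0,0],0,0],
])

```text
clock: 34.35
eef_pos: [0.4938, 0.0793, 0.0437]
tool_rot: [0.0, 0.97, 0.242, 0.001]
force: [4.8, -3.7, 4.3]
gripper_width: 0.145
```

```bash
python3 t.py
```

```text
t34.35 [0.4938 0.0793 0.0437] yaw 27.98 z [ 0.001 -0.    -1.   ] F [ 4.78 -3.68  4.34] M [-0.588 -0.69  -0.059] g 0.145 q6 1.19
tau6 -0.0571
```

>>> move_arm([
  [[0,0,0],2,0],
  [[0,0,0],2,0],
  [[0,0,0],0,0],
  [[0,0,0],0,0],
  [[0,0,0],0,0],
  [[0,0,0],0,0],
  [[0,0,0],0,0],
  [[0,0,0],0,0],
])

```text
clock: 35.02
eef_pos: [0.4938, 0.0793, 0.0437]
tool_rot: [0.0, 0.978, 0.208, 0.001]
force: [3.9, -3.9, 4.3]
gripper_width: 0.151
```

```bash
python3 t.py
```

```text
t35.02 [0.4938 0.0793 0.0437] yaw 23.98 z [ 0.002 -0.    -1.   ] F [ 3.87 -3.89  4.33] M [-0.636 -0.711 -0.052] g 0.151 q6 1.26
tau6 -0.0442
```

>>> move_arm([
  [[0,0,0],2,0],
  [[0,0,0],2,0],
  [[0,0,0],0,0],
  [[0,0,0],0,0],
  [[0,0,0],0,0],
  [[0,0,0],0,0],
  [[0,0,0],0,0],
  [[0,0,0],0,0],
])

```text
clock: 35.68
eef_pos: [0.4939, 0.0793, 0.0437]
tool_rot: [0.0, 0.985, 0.174, 0.001]
force: [4.5, -4.3, 4.7]
gripper_width: 0.149
```

```bash
python3 t.py
```

```text
t35.68 [0.4939 0.0793 0.0437] yaw 19.99 z [ 0.002 -0.    -1.   ] F [ 4.47 -4.31  4.66] M [-0.668 -0.692 -0.03 ] g 0.149 q6 1.33
tau6 -0.0309
```

>>> move_arm([
  [[0,0,0],2,0],
  [[0,0,0],2,0],
  [[0,0,0],0,0],
  [[0,0,0],0,0],
  [[0,0,0],0,0],
  [[0,0,0],0,0],
  [[0,0,0],0,0],
  [[0,0,0],0,0],
])

```text
clock: 36.35
eef_pos: [0.4939, 0.0792, 0.0437]
tool_rot: [0.0, 0.99, 0.139, 0.001]
force: [4.7, -4.4, 4.5]
gripper_width: 0.147
```

```bash
python3 t.py
```

```text
t36.35 [0.4939 0.0792 0.0437] yaw 15.99 z [ 0.002 -0.    -1.   ] F [ 4.68 -4.37  4.51] M [-0.708 -0.714 -0.049] g 0.147 q6 1.40
tau6 -0.0173
```

>>> move_arm([
  [[0,0,0],-6,0],
  [[0,0,0],-6,0],
  [[0,0,0],-6,0],
  [[0,0,0],-6,0],
  [[0,0,0],-6,0],
  [[0,0,0],-6,0],
  [[0,0,0],-6,0],
  [[0,0,0],0,0],
])

```text
clock: 37.02
eef_pos: [0.4936, 0.0795, 0.0437]
tool_rot: [0.0, 0.874, 0.487, 0.0]
force: [4.3, -3.3, 5.2]
gripper_width: 0.146
```

```bash
python3 t.py
```

```text
t37.02 [0.4936 0.0795 0.0437] yaw 58.24 z [ 0.001  0.    -1.   ] F [ 4.28 -3.29  5.24] M [-0.438 -0.573  0.137] g 0.146 q6 0.66
tau6 -0.7802
```

>>> move_arm([
  [[0,0,0],2,0],
  [[0,0,0],2,0],
  [[0,0,0],0,0],
  [[0,0,0],0,0],
  [[0,0,0],0,0],
  [[0,0,0],0,0],
  [[0,0,0],0,0],
  [[0,0,0],0,0],
])

```text
clock: 37.68
eef_pos: [0.4936, 0.0795, 0.0437]
tool_rot: [0.0, 0.891, 0.454, 0.0]
force: [4.1, -2.5, 5.1]
gripper_width: 0.144
```

```bash
python3 t.py
```

```text
t37.68 [0.4936 0.0795 0.0437] yaw 53.97 z [ 0.001 -0.    -1.   ] F [ 4.06 -2.47  5.07] M [-0.5   -0.568 -0.09 ] g 0.144 q6 0.74
tau6 -0.0923
```

>>> move_arm([
  [[0,0,0],2,0],
  [[0,0,0],2,0],
  [[0,0,0],2,0],
  [[0,0,0],0,0],
  [[0,0,0],0,0],
  [[0,0,0],0,0],
  [[0,0,0],0,0],
  [[0,0,0],0,0],
])

```text
clock: 38.35
eef_pos: [0.4937, 0.0794, 0.0437]
tool_rot: [0.0, 0.914, 0.406, 0.001]
force: [4.4, -3.9, 5.3]
gripper_width: 0.146
```

```bash
python3 t.py
```

```text
t38.35 [0.4937 0.0794 0.0437] yaw 47.97 z [ 0.001 -0.    -1.   ] F [ 4.44 -3.9   5.32] M [-0.513 -0.638 -0.078] g 0.146 q6 0.84
tau6 -0.0939
```

>>> move_arm([
  [[0,0,0],2,0],
  [[0,0,0],2,0],
  [[0,0,0],2,0],
  [[0,0,0],0,0],
  [[0,0,0],0,0],
  [[0,0,0],0,0],
  [[0,0,0],0,0],
  [[0,0,0],0,0],
])

```text
clock: 39.02
eef_pos: [0.4937, 0.0794, 0.0437]
tool_rot: [0.0, 0.934, 0.358, 0.001]
force: [3.8, -3.7, 4.4]
gripper_width: 0.143
```

```bash
python3 t.py
```

```text
t39.02 [0.4937 0.0794 0.0437] yaw 41.97 z [ 0.001 -0.    -1.   ] F [ 3.76 -3.71  4.37] M [-0.545 -0.646 -0.091] g 0.143 q6 0.95
tau6 -0.0940
```

>>> move_arm([
  [[0,0,0],2,0],
  [[0,0,0],2,0],
  [[0,0,0],2,0],
  [[0,0,0],0,0],
  [[0,0,0],0,0],
  [[0,0,0],0,0],
  [[0,0,0],0,0],
  [[0,0,0],0,0],
])

```text
clock: 39.68
eef_pos: [0.4938, 0.0794, 0.0437]
tool_rot: [0.0, 0.951, 0.309, 0.001]
force: [4.3, -3.8, 5.7]
gripper_width: 0.148
```

```bash
python3 t.py
```

```text
t39.68 [0.4938 0.0794 0.0437] yaw 35.97 z [ 0.001 -0.    -1.   ] F [ 4.29 -3.85  5.71] M [-0.562 -0.614 -0.11 ] g 0.148 q6 1.05
tau6 -0.0848
```

This is a clean baseline: tau6 is flat at -0.094 N m while the knob turns free, and it starts to rise at a yaw of about 39°. Earlier, at yaw 16°, the rise was 0.077 N m, which means about 11 N by torque and 14 N by angle. I'll aim for 15°.

>>> move_arm([
  [[0,0,0],2,0],
  [[0,0,0],2,0],
  [[0,0,0],2,0],
  [[0,0,0],2,0],
  [[0,0,0],2,0],
  [[0,0,0],2,0],
  [[0,0,0],0,0],
  [[0,0,0],0,0],
])

```text
clock: 40.35
eef_pos: [0.4938, 0.0793, 0.0437]
tool_rot: [0.0, 0.978, 0.208, 0.001]
force: [2.6, -4.6, 4.6]
gripper_width: 0.142
```

>>> move_arm([
  [[0,0,0],2,0],
  [[0,0,0],2,0],
  [[0,0,0],3,0],
  [[0,0,0],2,0],
  [[0,0,0],0,0],
  [[0,0,0],0,0],
  [[0,0,0],0,0],
  [[0,0,0],0,0],
])

```text
clock: 41.02
eef_pos: [0.4938, 0.0792, 0.0437]
tool_rot: [0.0, 0.991, 0.13, 0.001]
force: [4.7, -4.3, 5.2]
gripper_width: 0.146
```

```bash
python3 t.py
```

```text
t41.02 [0.4938 0.0792 0.0437] yaw 14.99 z [ 0.002 -0.001 -1.   ] F [ 4.74 -4.3   5.17] M [-0.662 -0.694 -0.045] g 0.146 q6 1.42
tau6 -0.0317
```

>>> move_arm([
  [[0,0,0],0,0.2],
  [[0,0,0],0,0.25],
  [[0,0,0],0,0.3],
  [[0,0,0],0,0.3],
  [[0,0,0],0,0.3],
  [[0,0,-4],0,0.3],
  [[0,0,-8],0,0.3],
  [[0,0,-12],0,0.3],
])

```text
clock: 41.68
eef_pos: [0.492, 0.0795, 0.0671]
tool_rot: [-0.0, 0.992, 0.13, -0.001]
force: [0.5, -0.2, 0.5]
gripper_width: 0.298
```

>>> move_arm([
  [[0,0,-20],0,0.3],
  [[0,0,-30],0,0.3],
  [[0,0,-30],0,0.3],
  [[0,0,-20],-7,0.3],
  [[-20,0,0],-7,0.3],
  [[-30,0,0],-7,0.3],
  [[-20,0,0],-7,0.3],
  [[0,0,0],-7,0.3],
])

```text
clock: 42.35
eef_pos: [0.4292, 0.0446, 0.1682]
tool_rot: [0.0, 0.905, 0.424, -0.001]
force: [0.4, 0.5, -0.6]
gripper_width: 0.301
```

>>> move_arm([
  [[0,0,0],-7,0.3],
  [[0,0,0],-7,0.3],
  [[0,0,0],0,0.3],
  [[0,0,0],0,0.3],
  [[0,0,0],0,0.3],
  [[0,0,0],0,0.3],
  [[0,0,0],0,0.3],
  [[0,0,0],0,0.3],
])

```text
clock: 43.02
eef_pos: [0.4321, 0.0459, 0.1673]
tool_rot: [-0.0, 0.849, 0.529, -0.0]
force: [0.8, 0.7, -0.1]
gripper_width: 0.297
```

```bash
python3 look.py w6.png
```

```text
t43.02 [0.4321 0.0459 0.1673] yaw 63.87 z [-0.  0. -1.] F [ 0.75  0.66 -0.08] M [-0.022  0.035  0.028] g 0.297 q6 0.50
tcp dk [-0.04121681  0.15009503]
knob ((0.49294939637184143, 0.07897146791219711), (0.03350784629583359, 0.01414375752210617), 14.822768211364746) 964 0.051276360652894676
housing ((0.4933125674724579, 0.07874065637588501), (0.08040736615657806, 0.08044631034135818), 6.595902919769287)
-0.03 [(np.float64(-0.053), np.float64(-0.044)), (np.float64(-0.0404), np.float64(0.0368))]
-0.02 [(np.float64(-0.0536), np.float64(-0.0439)), (np.float64(-0.0407), np.float64(0.0366)), (np.float64(0.0517), np.float64(0.052))]
-0.01 [(np.float64(-0.0485), np.float64(-0.0435)), (np.float64(-0.0405), np.float64(0.0367))]
0 [(np.float64(-0.0308), np.float64(0.0365))]
0.01 [(np.float64(-0.0146), np.float64(0.0368))]
top knob_grip [(0.44, array([0.491, 0.079, 0.051]), array([-0.01571606,  0.08759601]))]
top terminal [(0.59, array([0.58 , 0.106, 0.004]), array([ 0.00137411, -0.00387096]))]
wrist knob_grip [(0.76, array([0.489, 0.079, 0.047]), array([-0.0154911 ,  0.08948265]))]
wrist terminal [(0.65, array([0.578, 0.106, 0.008]), array([ 0.00148794, -0.00207178]))]
```

View pics/w6.png

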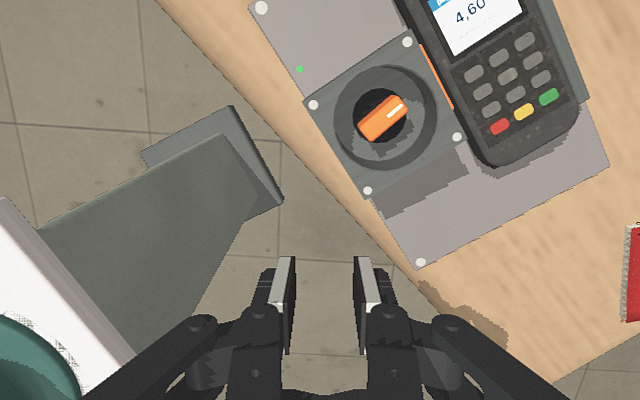

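The knob stayed at 14.8° after release, at (382,118) in the picture. The terminal is home and straight, the jaw is against it, and the arm is clear. Handing in.

```bash
python3 -c "
from h import *
print(sign_off())"
```

```text
the job is handed in; nothing more can be done
None
```

The terminal is pushed home against the end stop and clamped at an estimated 11–15 N, and the job is handed in. No verdict was reported.

- **Push:** I pushed with closed fingers until the terminal stopped moving and the force rose to about 7 N. Two pictures afterwards put the terminal origin 1–3 mm past the dock origin, within camera error. It looked straight in the picture, but I did not measure its final angle.
- **Clamping:** I turned the knob about 64° clockwise in total, ending about 24° past the point where the jaw began to clamp. To find that point I backed the knob off once and closed it again.
- **Clamping force:** My checks disagree somewhat. By angle the force is about 15 N. By torque, just before the final degree, it was about 11 N. The terminal's sideways movement in the pictures faded later than the torque onset, which would point to about 9 N. The last torque reading was lower than the earlier one, which I put down to a slightly different final turning speed.
- **After release:** The knob stayed at its setting and the robot touches nothing. I did not re-measure the bystanders at the end, but no contact with them was seen.

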